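Run the light bar's lenses home

TASK

Run the closed fingertips lightly along the L-shaped light bar beside the city model, beginning at the end with the orange cap and going round the corner to the end with the green cap, so that all eight violet lenses are pressed home, level with the rails, one after another in that order. Press gently so that no lens cracks, do not push, pick up or move the city model, the towers, the glue or the tools, and finish with the hand clear.

Things in the scene. Friction and masses are not known exactly. Their poses are not given: they have to be found in the camera images.
- lightbar: L-shaped aluminium light bar, 26 mm wide, fixed. Origin on the table at the middle of the square the L borders, z up. Dark corner block (30 mm square) centred at (-75, -75) mm in its frame; from there one leg runs 145 mm along its +y, the other 145 mm along its +x. Tops of the block and of the two side rails (4 mm wide, 22 mm centre to centre) are rigid, 22 mm above the table
- start_cap: orange round end cap, 19 mm diameter, 20 mm high, fixed at one end of the L: the end to start from (beside lens1 or beside lens8); a green cap of the same size marks the other end. Origin at the centre of its underside
- lens1_top (a point): middle of the crown of lens 1, on the leg along the bar's y: a violet pillow-shaped lens 17 mm wide, 32 mm pitch along the bar, rounded along it (radius 25 mm), so closed fingertips can slide on to it from its neighbour. 27 mm above the table when up, 22 mm (level with the rails) when fully in; the point moves with the lens
- lens1 (a joint): how far lens 1 is pressed in, m: 0 up (5 mm above the rails), 0.005 fully in, hard stop. Starts at 0 to 0.0008, moves straight down against a steady 3 N, no spring, stays where left. Lenses 1 to 4 run from the end of the y leg to the corner, 5 to 8 from the corner to the end of the x leg
- lens2_top (a point): middle of the crown of lens 2, on the leg along the bar's y: a violet pillow-shaped lens 17 mm wide, 32 mm pitch along the bar, rounded along it (radius 25 mm), so closed fingertips can slide on to it from its neighbour. 27 mm above the table when up, 22 mm (level with the rails) when fully in; the point moves with the lens
- lens2 (a joint): how far lens 2 is pressed in, m: 0 up (5 mm above the rails), 0.005 fully in, hard stop. Starts at 0 to 0.0008, moves straight down against a steady 3 N, no spring, stays where left. Lenses 1 to 4 run from the end of the y leg to the corner, 5 to 8 from the corner to the end of the x leg
- lens3_top (a point): middle of the crown of lens 3, on the leg along the bar's y: a violet pillow-shaped lens 17 mm wide, 32 mm pitch along the bar, rounded along it (radius 25 mm), so closed fingertips can slide on to it from its neighbour. 27 mm above the table when up, 22 mm (level with the rails) when fully in; the point moves with the lens
- lens3 (a joint): how far lens 3 is pressed in, m: 0 up (5 mm above the rails), 0.005 fully in, hard stop. Starts at 0 to 0.0008, moves straight down against a steady 3 N, no spring, stays where left. Lenses 1 to 4 run from the end of the y leg to the corner, 5 to 8 from the corner to the end of the x leg
- lens4_top (a point): middle of the crown of lens 4, on the leg along the bar's y: a violet pillow-shaped lens 17 mm wide, 32 mm pitch along the bar, rounded along it (radius 25 mm), so closed fingertips can slide on to it from its neighbour. 27 mm above the table when up, 22 mm (level with the rails) when fully in; the point moves with the lens
- lens4 (a joint): how far lens 4 is pressed in, m: 0 up (5 mm above the rails), 0.005 fully in, hard stop. Starts at 0 to 0.0008, moves straight down against a steady 3 N, no spring, stays where left. Lenses 1 to 4 run from the end of the y leg to the corner, 5 to 8 from the corner to the end of the x leg
- lens5_top (a point): middle of the crown of lens 5, on the leg along the bar's x: a violet pillow-shaped lens 17 mm wide, 32 mm pitch along the bar, rounded along it (radius 25 mm), so closed fingertips can slide on to it from its neighbour. 27 mm above the table when up, 22 mm (level with the rails) when fully in; the point moves with the lens
- lens5 (a joint): how far lens 5 is pressed in, m: 0 up (5 mm above the rails), 0.005 fully in, hard stop. Starts at 0 to 0.0008, moves straight down against a steady 3 N, no spring, stays where left. Lenses 1 to 4 run from the end of the y leg to the corner, 5 to 8 from the corner to the end of the x leg
- lens6_top (a point): middle of the crown of lens 6, on the leg along the bar's x: a violet pillow-shaped lens 17 mm wide, 32 mm pitch along the bar, rounded along it (radius 25 mm), so closed fingertips can slide on to it from its neighbour. 27 mm above the table when up, 22 mm (level with the rails) when fully in; the point moves with the lens
- lens6 (a joint): how far lens 6 is pressed in, m: 0 up (5 mm above the rails), 0.005 fully in, hard stop. Starts at 0 to 0.0008, moves straight down against a steady 3 N, no spring, stays where left. Lenses 1 to 4 run from the end of the y leg to the corner, 5 to 8 from the corner to the end of the x leg
- lens7_top (a point): middle of the crown of lens 7, on the leg along the bar's x: a violet pillow-shaped lens 17 mm wide, 32 mm pitch along the bar, rounded along it (radius 25 mm), so closed fingertips can slide on to it from its neighbour. 27 mm above the table when up, 22 mm (level with the rails) when fully in; the point moves with the lens
- lens7 (a joint): how far lens 7 is pressed in, m: 0 up (5 mm above the rails), 0.005 fully in, hard stop. Starts at 0 to 0.0008, moves straight down against a steady 3 N, no spring, stays where left. Lenses 1 to 4 run from the end of the y leg to the corner, 5 to 8 from the corner to the end of the x leg
- lens8_top (a point): middle of the crown of lens 8, on the leg along the bar's x: a violet pillow-shaped lens 17 mm wide, 32 mm pitch along the bar, rounded along it (radius 25 mm), so closed fingertips can slide on to it from its neighbour. 27 mm above the table when up, 22 mm (level with the rails) when fully in; the point moves with the lens
- lens8 (a joint): how far lens 8 is pressed in, m: 0 up (5 mm above the rails), 0.005 fully in, hard stop. Starts at 0 to 0.0008, moves straight down against a steady 3 N, no spring, stays where left. Lenses 1 to 4 run from the end of the y leg to the corner, 5 to 8 from the corner to the end of the x leg
- city: the framed city model: black square frame 120 x 120 mm, 14 mm high, with white printed blocks up to 60 mm high in its middle. Origin at the centre of its underside. Loose; stands in the angle of the L, its frame about 17 mm from the bar. Leave it alone
- tower_a: loose white stepped tower print, 34 mm square, 54 mm high, standing outside the L near lens1 to lens4. Origin at the centre of its underside. Leave it alone
- tower_b: loose white stepped tower print, 30 mm square, 46 mm high, standing outside the L near lens5 to lens8. Origin at the centre of its underside. Leave it alone
- screwdriver: loose screwdriver with orange handle, 170 mm long, lying. Leave it alone
- glue: loose white glue bottle with red cap, 40 mm diameter, 90 mm high, standing. Leave it alone
- cutters: loose side cutters with red and blue handles, about 140 mm long, lying. Leave it alone

How it is judged:
By the outcome, as a careful person would: the job done as asked, in the order asked, and still so for the second after the job is handed in, with the robot touching nothing.
It also fails if it takes over 48 s, if anything falls off the work surface, if the arm or the gripper's body presses on something with over 40 N, if the wrist force passes 120 N, or if a joint passes its speed limit or range.

ROBOT

A 6-joint arm with a two-finger parallel gripper is mounted at the origin on the work surface. World frame = base frame: x ahead of the robot, y to its left, z up, the work surface at z = 0. Lengths are in mm, angles in rad, forces in N, time in s.
With the tool pointing down it reaches from about 350 to 725 mm from the base axis. Payload 6 kg.
Tool frame: the origin (TCP) lies between the finger pads; the fingertips stand 19 mm ahead of it and the grasp point (between the pads) is the TCP (manip.tip_reach is the distance from the TCP to the fingertips, in mm); z points along the fingers, y is the line along which they close (so a half turn about z gives the same grasp; the last joint's range is limited). The gripper opens to 85 mm and grips with 20 to 120 N. Pads are 22 mm wide; open, the fingers measure 114 mm over their backs; the gripper's body (76 mm by 85 mm) begins 54 mm behind the grasp point. The pads swing forward as they close: fully open they stand 13 mm farther back than shut.
Start: joints at [-0.998, 0.04, 0.085, 0, -1.615, -0.334], TCP at [141.932, -582.947, 222.361] pointing down, gripper open.
Joint ranges: [-2.56, 2.56], [-1.29, 2.01], [-1.08, 1.49], [-3.29, 1.98], [-2.81, -0.18], [-2.99, 2.99]. Speed limits (rad/s): [2.57, 2.57, 3.01, 3.14, 3.14, 3.14].

INTERFACE

Orientations are given as [roll, pitch, yaw] about the fixed x, y, z axes, in that order (R = Rz(yaw) Ry(pitch) Rx(roll)).
In Python, from bench import manip gives the robot as it stands.
- The arm moves only by the tool arm_command, never from a script. Its arguments are lists of equal length, an entry for each row: "translation": the shift along the tool's x, y, z in cm, a list of three; "spin": the turn about the tool's z in degrees; "grip": the finger opening in cm, from 0 to 8.54. In form: {"translation": [[x, y, z], ...], "spin": [spin, ...], "grip": [grip, ...]}. A call has 1 to 10 rows; each row shifts and turns the commanded pose from where the row before left it, along the tool's axes as they then stand; what a row does not reach is not made up. A row lasts 1/12 s, in which the tool goes at most 41.7 mm and 7.16 degrees, less where a joint would pass 70% of its speed; a pose out of reach is approached as far as the arm can. A call with a gripper value outside its range is refused whole. The fingers move at their own pace and stop on an object; "squeeze" is the grip in N (left out, the last holds). Time passes only in rows, so rows that do not move let the fingers close. It gives the time, the measured TCP pose, the force, the opening and the grip force at its end, in the units of the state.
- manip.read_state(): the state, without advancing time (a new reading comes with each control period).
- manip.capture(name): name is "scene" or "top" or "wrist"; returns a dict with "frame" (480x640x3 uint8, red, green, blue), "vfov" (degrees; the focal length in pixels is half the picture's height over the tangent of half this angle, whatever the lens; pixels are square), "cx", "cy" (the principal point, pixels), "T" (4x4, takes a point from camera to world coordinates). Camera axes: x right, y up, looking along -z (the intrinsics and any distortion apply to the point x, -y, -z); pixel columns grow to the right and rows downward; lengths in mm; the calibration is good to about 2 mm. A picture is of the moment at which its call begins. There is no depth.
- manip.finish_job(): hands the job in; it is judged then, once.
The state is a dict: "clock": time; "q": joint angles; "joint_velocities": joint speeds; "tau": joint torques, N m; "tcp_pos": TCP position; "ee_rot": TCP orientation; "wrist_force": force on the tool from outside, world axes, zero at the start; "wrist_torque": the same for the moment, N m; "width": finger opening in mm; "gripper_force": force on a finger pad.
Only numpy, scipy, OpenCV 4.12 (cv2) and the standard library are available. Lean on these libraries where they do the work, as an engineer would, in place of code of your own. Each camera call takes 0.05 s, during which the arm holds its last target. There are 200 camera calls.

## Working session

There is one attempt and no reset: what is moved stays moved. The work goes in short steps, Python scripts to look and compute and a tool call to move; the robot and the scene stay as the last step left them, time stands still between calls to the robot, and variables do not carry over. Pictures are saved under pics/ and viewed, at most 10 in all, crops included, and the job is handed in when it is done.

Besides the shell and the picture viewer there is one more tool, called after ">>>" by a JSON object that holds its "name" and its "arguments". arm_command: Moves the arm, as the interface text tells. Its arguments: {"type":"object","properties":{"translation":{"type":"array","items":{"type":"array","items":{"type":"number"}}},"spin":{"type":"array","items":{"type":"number"}},"grip":{"type":"array","items":{"type":"number"}},"squeeze":{"type":"number"}},"required":["translation","spin","grip"]}

```bash
mkdir -p pics; python3 - <<'E'
from bench import manip
import cv2,pickle
d={}
for n in("top","scene"):
    c=manip.capture(n);d[n]=c;cv2.imwrite(f"pics/{n}.png",c["frame"][:,:,::-1]);print(n,c["vfov"],c["cx"],c["cy"],c["T"],[k for k in c])
pickle.dump(d,open("d.pkl","wb"))
print(manip.read_state(),manip.tip_reach)
E
```

```text
top 55.509639594471004 325.0703801548192 238.22826731818034 [[ 4.90094974e-02  9.73594009e-01 -2.22963617e-01  3.02784516e+02]
 [-9.98776975e-01  4.63125946e-02 -1.73117609e-02 -9.26826071e+00]
 [-6.52860312e-03  2.23539368e-01  9.74673037e-01  1.24197108e+03]
 [ 0.00000000e+00  0.00000000e+00  0.00000000e+00  1.00000000e+00]] ['frame', 'vfov', 'cx', 'cy', 'T']
scene 52.96783098925368 318.5711554654986 231.7678155941694 [[ 5.99537345e-01 -5.69706341e-01  5.62129573e-01  1.10556284e+03]
 [ 8.00344308e-01  4.25017683e-01 -4.22858082e-01 -4.11310003e+02]
 [ 1.98992170e-03  7.03416416e-01  7.10775201e-01  7.75745813e+02]
 [ 0.00000000e+00  0.00000000e+00  0.00000000e+00  1.00000000e+00]] ['frame', 'vfov', 'cx', 'cy', 'T']
{'clock': 0.1, 'q': array([-9.98298116e-01,  4.07368792e-02,  8.39406190e-02, -4.25642990e-04,
       -1.61548863e+00, -3.33710046e-01]), 'joint_velocities': array([-1.20453331e-03, -2.27900455e-03,  2.54059853e-03,  2.31939360e-03,
       -8.61940844e-04,  4.86496648e-05]), 'tau': array([-5.17017048e-03, -3.69341755e+01,  3.48280191e+01,  6.95169613e+00,
       -4.55733330e-03, -7.71960458e-06]), 'tcp_pos': array([ 141.93008436, -582.66294185,  221.50022737]), 'ee_rot': array([ 3.14004692e+00, -8.57928100e-05, -2.90278572e+00]), 'wrist_force': array([-0.52400191, -0.49769908,  0.05915991]), 'wrist_torque': array([-0.0111312 ,  0.02641722,  0.05032921]), 'gripper_force': 0.0, 'width': 85.49756257401634} 19.0
```

View pics/top.png

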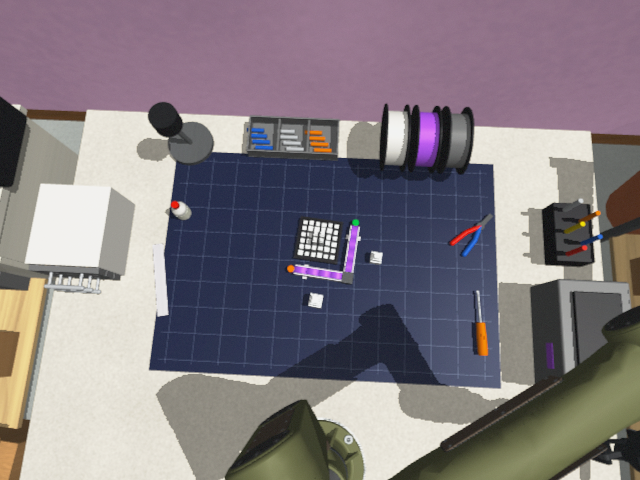

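The picture shows the orange cap at about (291,269), the corner block at (347,278) and the green cap at (355,223). So the y leg starts at orange, the bar yaw is near 0, and tower_a is at (315,300) and tower_b at (376,257). Next I'll enlarge crops.

```bash
python3 - <<'E'
import cv2,pickle
d=pickle.load(open("d.pkl","rb"))
f=d["top"]["frame"][205:310,275:395,::-1]
cv2.imwrite("pics/topc.png",cv2.resize(f,None,fx=5.5,fy=5.5,interpolation=cv2.INTER_CUBIC))
cv2.imwrite("pics/scene1.png",d["scene"]["frame"][:,:,::-1])
E
```

```text
(no output)
```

View pics/topc.png

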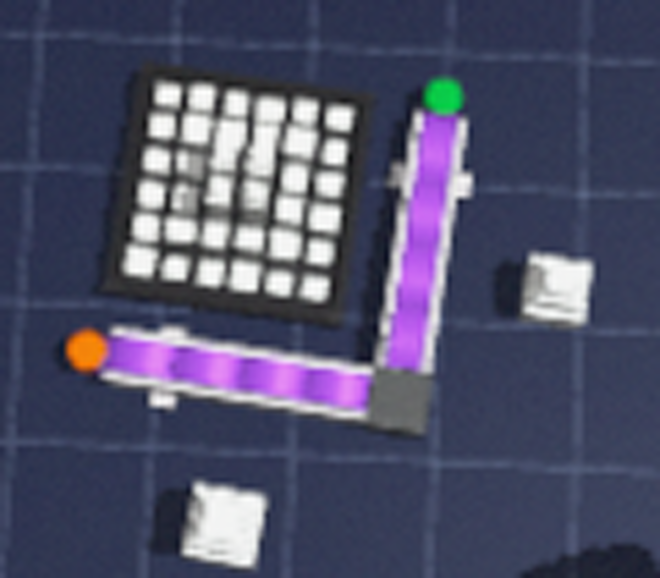

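View pics/scene1.png

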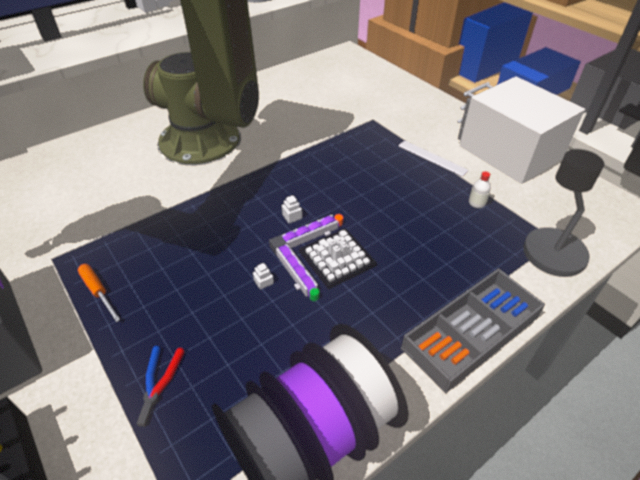

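The crop puts the orange cap at (87,351), the green cap at (443,97) and the block at about (400,401). The scene view agrees with that layout.

```bash
cat > h.py <<'E'
import numpy as np
def ray(c,u,v,z):
    f=240/np.tan(np.radians(c["vfov"]/2)); d=c["T"][:3,:3]@np.array([(u-c["cx"])/f,-(v-c["cy"])/f,-1]); o=c["T"][:3,3]
    return o+d*(z-o[2])/d[2]
def proj(c,p):
    f=240/np.tan(np.radians(c["vfov"]/2)); q=c["T"][:3,:3].T@(np.array(p)-c["T"][:3,3]); return c["cx"]-f*q[0]/q[2], c["cy"]+f*q[1]/q[2]
E
python3 - <<'E'
import pickle,numpy as np
from h import *
d=pickle.load(open("d.pkl","rb"));c=d["top"]
for n,u,v,z in[("or",87,351,20),("gr",443,97,20),("corner",402,400,22),("legY a",150,357,25),("legY b",350,388,25),("legX a",437,140,25),("legX b",407,350,25),("twrA",226,522,50),("twrB",560,287,44)]:
    print(n,ray(c,(u+.5)/5.5+274.5,(v+.5)/5.5+204.5,z).round(1))
c=d["scene"]
for n,u,v,z in[("or",339,218,20),("gr",314,293,20),("corner",278,242,22)]: print(n,ray(c,u,v,z).round(1))
E
```

```text
or [494.1 102.1  20. ]
gr [631.7 -68.5  20. ]
corner [477.  -53.7  22. ]
legY a [491.8  70.6  25. ]
legY b [481.2 -28.   25. ]
legX a [608.  -66.1  25. ]
legX b [501.3 -55.1  25. ]
twrA [410.9  28.3  50. ]
twrB [ 532.6 -127.3   44. ]
or [500.4 101.9  20. ]
gr [637.7 -70.1  20. ]
corner [482.  -51.6  22. ]
```

The two cameras disagree by about 5 mm in x, so I'll move above the bar, close the fingers and use the wrist camera.

>>> {"name": "arm_command", "arguments": {"translation": [[-2.6, 2.4, 0], [-2.6, 2.4, 0], [-2.6, 2.4, 0], [-2.6, 2.4, 0], [-2.6, 2.4, 0], [-2.6, 2.4, 0], [-2.6, 2.4, 0], [-2.6, 2.4, 0], [-2.6, 2.4, 0], [-2.6, 2.4, 0]], "spin": [0, 0, 0, 0, 0, 0, 0, 0, 0, 0], "grip": [0, 0, 0, 0, 0, 0, 0, 0, 0, 0], "squeeze": 20}}

```text
clock: 0.93
tcp_pos: [338.2, -286.6, 222.2]
ee_rot: [3.141, 0.0, -2.903]
wrist_force: [1.4, -0.2, 0.2]
width: -0.2
gripper_force: 0.0
```

>>> {"name": "arm_command", "arguments": {"translation": [[-2.6, 2.4, 0], [-2.6, 2.4, 0], [-2.6, 2.4, 0], [-2.6, 2.4, 0], [-2.6, 2.4, 0], [-2.6, 2.4, 0], [-2.6, 2.4, 0], [-2.6, 2.4, 0], [-2.6, 2.4, 0], [-2.6, 2.4, 0]], "spin": [0, 0, 0, 0, 0, 0, 0, 0, 0, 0], "grip": [0, 0, 0, 0, 0, 0, 0, 0, 0, 0]}}

```text
clock: 1.77
tcp_pos: [534.2, 8.2, 222.1]
ee_rot: [3.141, -0.0, -2.902]
wrist_force: [0.9, -0.4, 0.4]
width: 0.2
gripper_force: 0.0
```

>>> {"name": "arm_command", "arguments": {"translation": [[0, 0, 0], [0, 0, 0], [0, 0, 0], [0, 0, 0], [0, 0, 0], [0, 0, 0], [0, 0, 0], [0, 0, 0], [0, 0, 0], [0, 0, 0]], "spin": [-7, -7, -7, -7, -7, -7, -7, -7, -7, -7], "grip": [0, 0, 0, 0, 0, 0, 0, 0, 0, 0]}}

```text
clock: 2.6
tcp_pos: [533.4, 6.4, 221.8]
ee_rot: [3.141, -0.0, -1.675]
wrist_force: [0.4, 0.6, -0.1]
width: 0.2
gripper_force: 0.0
```

```bash
python3 - <<'E'
from bench import manip
import cv2,pickle
c=manip.capture("wrist");s=manip.read_state();pickle.dump((c,s),open("w.pkl","wb"))
print(s["tcp_pos"],s["ee_rot"],s["q"],s["wrist_force"],s["width"],c["T"],c["vfov"])
cv2.imwrite("pics/w1.png",c["frame"][:,:,::-1])
E
```

```text
[533.42598419   6.47962953 221.87107184] [ 3.14062424e+00 -6.69492039e-05 -1.66766475e+00] [ 3.89094303e-01 -1.36423628e-01 -8.64141445e-02 -3.93619398e-04
 -1.62169337e+00 -4.85982608e-01] [ 0.15148693  0.00833176 -0.28600245] 0.07408019684782705 [[-9.94566231e-01 -9.87207536e-02 -3.30488125e-02  5.24946219e+02]
 [ 1.04105738e-01 -9.42875914e-01 -3.16460118e-01 -7.56531626e+01]
 [ 8.02520091e-05 -3.18181118e-01  9.48029942e-01  3.72939217e+02]
 [ 0.00000000e+00  0.00000000e+00  0.00000000e+00  1.00000000e+00]] 69.93281330326913
```

View pics/w1.png

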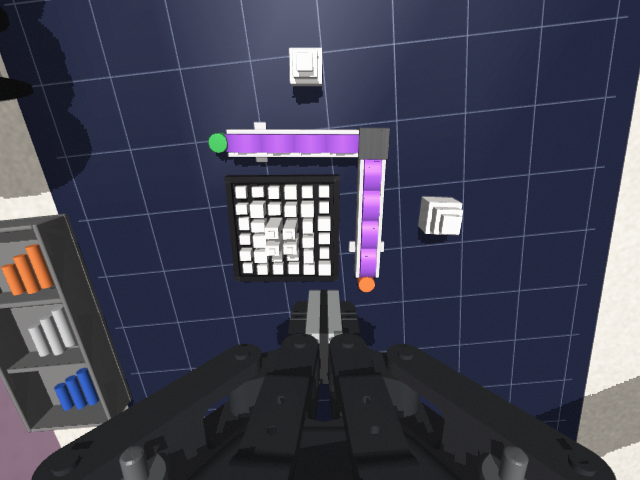

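The wrist view shows orange at (367,285), green at (218,143) and the block at (374,143), with the bar free of obstructions. I'll enlarge it for precise fits.

```bash
python3 - <<'E'
import cv2,pickle
c,s=pickle.load(open("w.pkl","rb"))
f=c["frame"][115:300,200:400,::-1]
cv2.imwrite("pics/w1c.png",cv2.resize(f,None,fx=3.2,fy=3.2,interpolation=cv2.INTER_CUBIC))
from h import *
for n,u,v,z in[("or",367,285,20),("gr",218,143,20),("corner",374,142,22)]: print(n,ray(c,u,v,z).round(1))
E
```

```text
or [493.8 103.   20. ]
gr [630.9 -67.9  20. ]
corner [477.1 -52.9  22. ]
```

View pics/w1c.png

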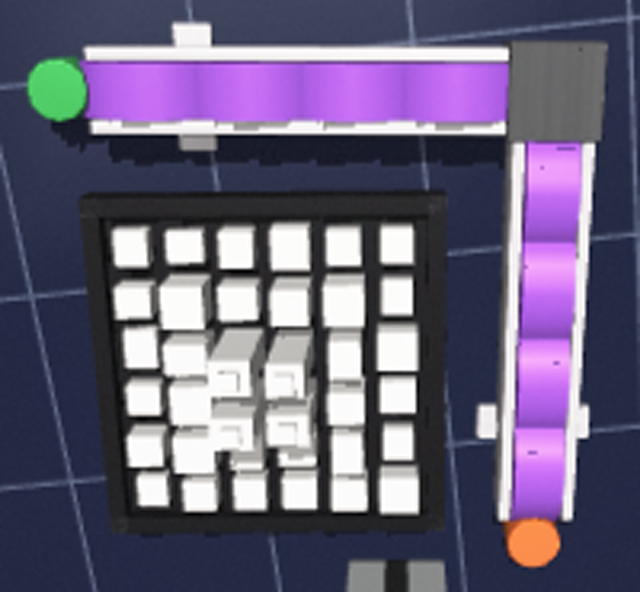

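The wrist and top views agree within 1 mm: corner (477.2, -52.5), yaw -0.105, lens 1 at (490.5, 73.8). I'll go above lens 1.

>>> {"name": "arm_command", "arguments": {"translation": [[-2.1, 1.7, 0], [-2.1, 1.7, 0], [-2.0, 1.6, 0], [0, 0, 0], [0, 0, 3.3], [0, 0, 3.3], [0, 0, 3.3], [0, 0, 3.3], [0, 0, 3.0], [0, 0, 0]], "spin": [0, 0, 0, 0, 0, 0, 0, 0, 0, 0], "grip": [0, 0, 0, 0, 0, 0, 0, 0, 0, 0]}}

```text
clock: 3.48
tcp_pos: [486.7, 72.1, 53.3]
ee_rot: [3.131, -0.004, -1.684]
wrist_force: [-0.5, -0.3, -0.1]
width: -0.3
gripper_force: 0.0
```

```bash
python3 - <<'E'
from bench import manip
import cv2,pickle
c=manip.capture("wrist");s=manip.read_state()
print(s["tcp_pos"],s["ee_rot"],s["wrist_force"],s["width"])
cv2.imwrite("pics/w2.png",c["frame"][:,:,::-1])
from h import *
t=s["tcp_pos"].copy();t[2]-=19;print(proj(c,t),proj(c,[490.5,73.8,27]),proj(c,[494,102.5,20]))
E
```

```text
[488.69867204  72.39686124  57.37114497] [ 3.13575182 -0.00350269 -1.68327795] [ 0.16320513 -0.95820879  0.92185545] 0.016893993133087672
(np.float64(319.6854348046791), np.float64(286.8323364586282)) (np.float64(316.8367953914649), np.float64(280.4174105741269)) (np.float64(316.84894402423697), np.float64(318.3902772661121))
```

View pics/w2.png

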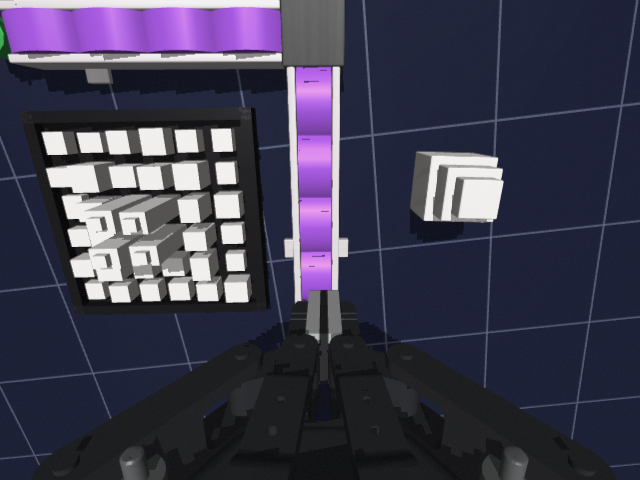

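The view shows the bar centre line at u≈316 and the finger seam at u≈323, with the arm still settling. I'll wait and look again, enlarged.

>>> {"name": "arm_command", "arguments": {"translation": [[0, 0, 0], [0, 0, 0], [0, 0, 0], [0, 0, 0], [0, 0, 0], [0, 0, 0]], "spin": [0, 0, 0, 0, 0, 0], "grip": [0, 0, 0, 0, 0, 0]}}

```text
clock: 4.03
tcp_pos: [491.1, 73.7, 61.1]
ee_rot: [-3.141, 0.001, -1.681]
wrist_force: [0.2, 0.7, 0.6]
width: -0.2
gripper_force: 0.0
```

```bash
python3 - <<'E'
from bench import manip
import cv2,pickle
c=manip.capture("wrist");s=manip.read_state()
print(s["tcp_pos"],s["ee_rot"],s["wrist_force"],s["width"])
pickle.dump((c,s),open("w3.pkl","wb"))
cv2.imwrite("pics/w3.png",cv2.resize(c["frame"][200:350,220:420,::-1],None,fx=4,fy=4,interpolation=cv2.INTER_CUBIC))
from h import *
t=s["tcp_pos"].copy();t[2]-=19
for p in (t,[490.5,73.8,22],[483.8,10.3,22],[490.5,73.8,27]):
    u,v=proj(c,p);print((u-219.5)*4,(v-199.5)*4)
E
```

```text
[490.92449635  73.65061206  60.83715534] [-3.14112644e+00  4.46236220e-04 -1.68116638e+00] [-0.40605995  0.18617983  0.53972637] -0.03881605284413365
417.3046220692959 330.55235931561015
420.2761086709427 273.1491971939113
418.281900297681 -160.24136611836366
420.3310165093278 286.7681080685436
```

View pics/w3.png

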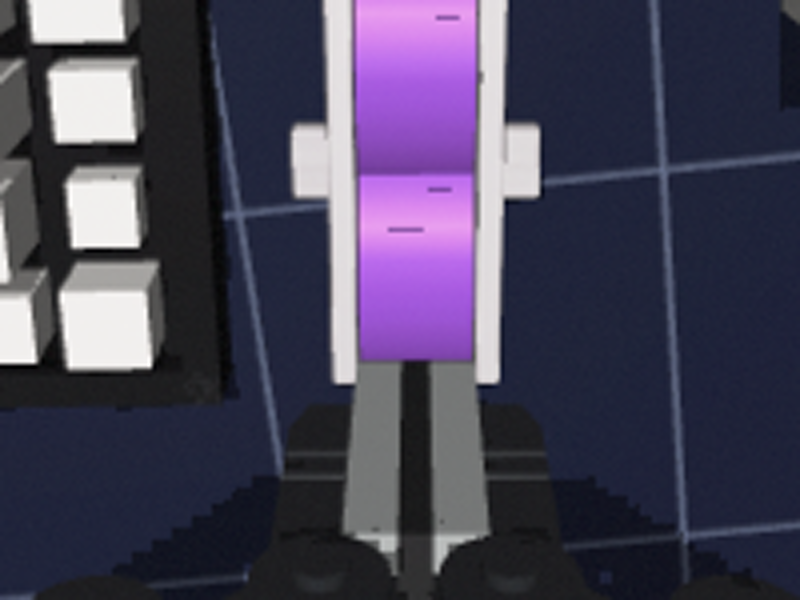

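The bar centre (u≈416) and the fingertips (416) line up, yaw included. The closed tips measure only about 17 mm along the closing axis, which would fit between the rails. I'll spin 90° so the 22 mm pad width rides on both rails.

>>> {"name": "arm_command", "arguments": {"translation": [[0, 0, 0], [0, 0, 0], [0, 0, 0], [0, 0, 0], [0, 0, 0], [0, 0, 0], [0, 0, 0], [0, 0, 0], [0, 0, 0], [0, 0, 0]], "spin": [-7, -7, -7, -7, -7, -7, -7, -7, -7, -7], "grip": [0, 0, 0, 0, 0, 0, 0, 0, 0, 0]}}

```text
clock: 4.92
tcp_pos: [490.8, 73.6, 60.5]
ee_rot: [-3.142, 0.0, -0.453]
wrist_force: [0.4, 0.1, 0.1]
width: 0.0
gripper_force: 0.0
```

>>> {"name": "arm_command", "arguments": {"translation": [[0, 0, 0], [0, 0, 0], [0, 0, 0], [0, 0, 0.3], [0, 0, 0.3], [0, 0, 0.3], [0, 0, 0.2], [0, 0, 0], [0, 0, 0], [0, 0, 0]], "spin": [-7, -7, -6.3, 0, 0, 0, 0, 0, 0, 0], "grip": [0, 0, 0, 0, 0, 0, 0, 0, 0, 0]}}

```text
clock: 5.75
tcp_pos: [490.8, 73.6, 49.5]
ee_rot: [-3.141, -0.0, -0.106]
wrist_force: [-0.2, -0.2, 0.2]
width: 0.0
gripper_force: 0.0
```

>>> {"name": "arm_command", "arguments": {"translation": [[0, 0, 0.1], [0, 0, 0.1], [0, 0, 0.1], [0, 0, 0.1], [0, 0, 0.1], [0, 0, 0.1], [0, 0, 0], [0, 0, 0]], "spin": [0, 0, 0, 0, 0, 0, 0, 0], "grip": [0, 0, 0, 0, 0, 0, 0, 0]}}

```text
clock: 6.42
tcp_pos: [490.7, 73.5, 43.3]
ee_rot: [3.142, 0.0, -0.105]
wrist_force: [0.4, 0.4, -0.3]
width: 0.1
gripper_force: 0.0
```

>>> {"name": "arm_command", "arguments": {"translation": [[0, 0, 0.1], [0, 0, 0.05], [0, 0, 0], [0, 0, 0]], "spin": [0, 0, 0, 0], "grip": [0, 0, 0, 0]}}

```text
clock: 6.75
tcp_pos: [490.7, 73.5, 41.8]
ee_rot: [-3.142, 0.0, -0.105]
wrist_force: [-0.4, -0.7, -0.2]
width: 0.4
gripper_force: 0.0
```

>>> {"name": "arm_command", "arguments": {"translation": [[0, 0, 0.05], [0, 0, 0]], "spin": [0, 0], "grip": [0, 0]}}

```text
clock: 6.92
tcp_pos: [490.7, 73.6, 41.3]
ee_rot: [-3.142, 0.0, -0.105]
wrist_force: [0.3, 0.2, 0.0]
width: -0.1
gripper_force: 0.0
```

>>> {"name": "arm_command", "arguments": {"translation": [[0, 0, 0.05], [0, 0, 0]], "spin": [0, 0], "grip": [0, 0]}}

```text
clock: 7.08
tcp_pos: [490.7, 73.6, 40.8]
ee_rot: [-3.142, 0.0, -0.105]
wrist_force: [-1.0, 0.2, -0.9]
width: 0.2
gripper_force: 0.0
```

>>> {"name": "arm_command", "arguments": {"translation": [[0, 0, 0.05], [0, 0, 0]], "spin": [0, 0], "grip": [0, 0]}}

```text
clock: 7.25
tcp_pos: [490.7, 73.6, 40.3]
ee_rot: [-3.142, 0.0, -0.105]
wrist_force: [0.0, -1.0, -0.5]
width: 0.0
gripper_force: 0.0
```

There's no contact at a nominal tip height of 21.3 mm, so I'll look.

```bash
python3 - <<'E'
from bench import manip
import cv2
c=manip.capture("wrist");s=manip.read_state()
print(s["tcp_pos"],s["wrist_force"],s["width"],s["tau"])
a=cv2.resize(c["frame"][230:380,220:420,::-1],None,fx=4,fy=4,interpolation=cv2.INTER_CUBIC)
c=manip.capture("scene");
b=cv2.resize(c["frame"][165:300,230:400,::-1],(756,600),interpolation=cv2.INTER_CUBIC)
cv2.imwrite("pics/w4.png",cv2.resize(cv2.hconcat([a,b]),(800,308),interpolation=cv2.INTER_AREA))
E
```

```text
[490.73243263  73.5515655   40.35913306] [-0.26882733 -0.08064314 -0.24338642] -0.219635079351287 [ 5.14881212e-04 -2.39501005e+01  3.34442353e+01  6.67235255e+00
  5.95727441e-03 -2.32325647e-05]
```

View pics/w4.png

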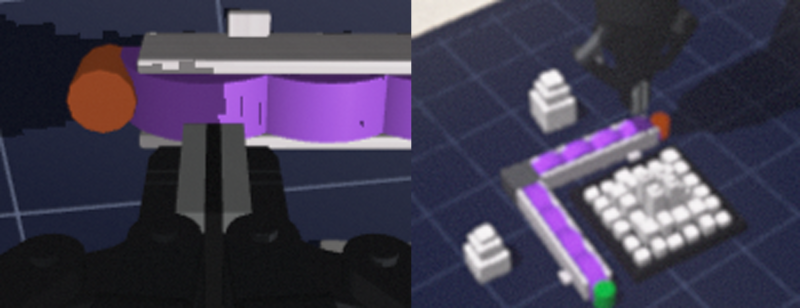

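The view shows the tips over lens 1, with their near edge at about (324, 291) in the full frame, which looks higher than nominal. I'll compute where that edge lies in the tool frame.

```bash
python3 - <<'E'
import pickle,numpy as np
from scipy.spatial.transform import Rotation as R
from h import *
for fn in("w.pkl","w3.pkl"):
    c,s=pickle.load(open(fn,"rb"))
    Rt=R.from_euler("xyz",s["ee_rot"]).as_matrix()
    f=343.2*1.0; f=240/np.tan(np.radians(c["vfov"]/2))
    o=Rt.T@(c["T"][:3,3]-s["tcp_pos"]); 
    for u in(309,324,339):
        d=Rt.T@(c["T"][:3,:3]@np.array([(u-c["cx"])/f,-(290.5-c["cy"])/f,-1]))
        print(u,o.round(1),[(x,(o+d*(x-o[0])/d[0]).round(1)) for x in(11,6,0,-11)])
E
```

```text
309 [  82.6    0.6 -151.1] [(11, array([ 11. ,  -6.5, -11.7])), (6, array([ 6., -7., -2.])), (0, array([ 0. , -7.6,  9.7])), (-11, array([-11. ,  -8.7,  31.1]))]
324 [  82.6    0.6 -151.1] [(11, array([ 11. ,   0.3, -11.8])), (6, array([ 6. ,  0.2, -2.1])), (0, array([0. , 0.2, 9.6])), (-11, array([-11. ,   0.2,  31. ]))]
339 [  82.6    0.6 -151.1] [(11, array([ 11. ,   7. , -11.9])), (6, array([ 6. ,  7.5, -2.2])), (0, array([0. , 8. , 9.5])), (-11, array([-11. ,   9. ,  30.9]))]
309 [  82.5   -0.  -151.3] [(11, array([ 11. ,  -6.7, -12.3])), (6, array([ 6. , -7.1, -2.5])), (0, array([ 0. , -7.7,  9.1])), (-11, array([-11. ,  -8.7,  30.5]))]
324 [  82.5   -0.  -151.3] [(11, array([ 11. ,   0.1, -12.3])), (6, array([ 6. ,  0.1, -2.5])), (0, array([0. , 0.1, 9.1])), (-11, array([-11. ,   0.1,  30.5]))]
339 [  82.5   -0.  -151.3] [(11, array([ 11. ,   6.8, -12.2])), (6, array([ 6. ,  7.3, -2.5])), (0, array([0. , 7.9, 9.1])), (-11, array([-11. ,   8.9,  30.5]))]
```

```bash
python3 - <<'E'
import pickle
from h import *
d=pickle.load(open("d.pkl","rb"));c=d["scene"]
for z in(21.3,30,40,50): print(z,proj(c,[490.7,73.6,z]))
print(proj(c,[494,102.5,20]),proj(c,[477.2,-52.5,22]),proj(c,[490.5,73.8,27]))
from bench import manip
import cv2
n=manip.capture("scene")["frame"];
cv2.imwrite("pics/s5.png",cv2.resize(cv2.hconcat([d["scene"]["frame"][190:250,295:355,::-1],n[190:250,295:355,::-1]]),(800,400),interpolation=cv2.INTER_CUBIC))
E
```

```text
21.3 (np.float64(326.5308962792635), np.float64(220.37936601656693))
30 (np.float64(326.5841565508887), np.float64(217.58653547281284))
40 (np.float64(326.6461331385827), np.float64(214.33664391522709))
50 (np.float64(326.7089358018293), np.float64(211.0434350976219))
(np.float64(337.46114196414317), np.float64(216.33451955260423)) (np.float64(276.4244107008385), np.float64(240.8929603174754)) (np.float64(326.58213025025196), np.float64(218.4671046834878))
```

View pics/s5.png

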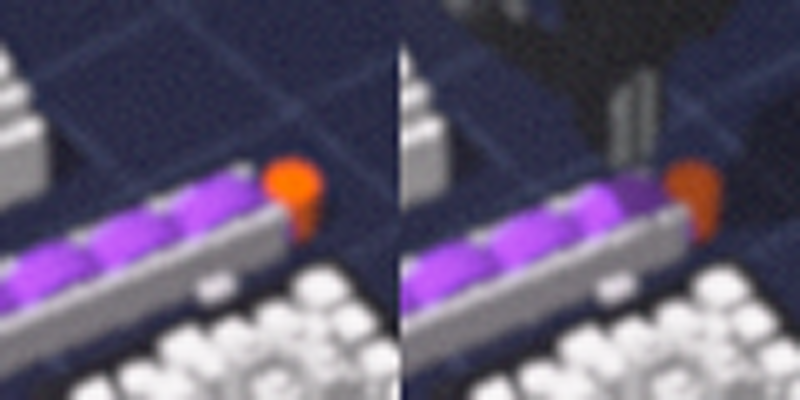

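Both cameras place the visible tip edge near tool z ≈ -12, so the tips sit roughly 25–30 mm higher than the nominal reach gives. I'll feel my way down in steps shorter than the lens travel.

>>> {"name": "arm_command", "arguments": {"translation": [[0, 0, 0.2], [0, 0, 0.2], [0, 0, 0]], "spin": [0, 0, 0], "grip": [0, 0, 0]}}

```text
clock: 7.65
tcp_pos: [490.4, 73.5, 35.8]
ee_rot: [3.141, 0.001, -0.105]
wrist_force: [-1.0, 0.1, 0.7]
width: -0.0
gripper_force: 0.0
```

>>> {"name": "arm_command", "arguments": {"translation": [[0, 0, 0.2], [0, 0, 0.2], [0, 0, 0]], "spin": [0, 0, 0], "grip": [0, 0, 0]}}

```text
clock: 7.9
tcp_pos: [490.5, 73.5, 31.8]
ee_rot: [3.141, 0.001, -0.105]
wrist_force: [0.3, -0.1, -0.3]
width: 0.1
gripper_force: 0.0
```

>>> {"name": "arm_command", "arguments": {"translation": [[0, 0, 0.2], [0, 0, 0.2], [0, 0, 0]], "spin": [0, 0, 0], "grip": [0, 0, 0]}}

```text
clock: 8.15
tcp_pos: [490.5, 73.5, 27.9]
ee_rot: [3.141, 0.001, -0.105]
wrist_force: [0.2, 0.0, -0.3]
width: 0.5
gripper_force: 0.0
```

>>> {"name": "arm_command", "arguments": {"translation": [[0, 0, 0.2], [0, 0, 0.1], [0, 0, 0]], "spin": [0, 0, 0], "grip": [0, 0, 0]}}

```text
clock: 8.4
tcp_pos: [490.6, 73.5, 25.1]
ee_rot: [3.141, 0.0, -0.105]
wrist_force: [0.2, 0.6, 0.7]
width: 0.4
gripper_force: 0.0
```

>>> {"name": "arm_command", "arguments": {"translation": [[0, 0, 0.2], [0, 0, 0.1], [0, 0, 0]], "spin": [0, 0, 0], "grip": [0, 0, 0]}}

```text
clock: 8.65
tcp_pos: [490.6, 73.5, 22.0]
ee_rot: [3.141, 0.001, -0.105]
wrist_force: [-0.4, -0.1, -0.3]
width: -0.1
gripper_force: 0.0
```

>>> {"name": "arm_command", "arguments": {"translation": [[0, 0, 0.1], [0, 0, 0.1], [0, 0, 0]], "spin": [0, 0, 0], "grip": [0, 0, 0]}}

```text
clock: 8.9
tcp_pos: [490.6, 73.5, 20.1]
ee_rot: [3.142, 0.0, -0.105]
wrist_force: [-0.5, -0.0, 0.2]
width: 0.1
gripper_force: 0.0
```

```bash
python3 - <<'E'
from bench import manip
import cv2,pickle
s=manip.read_state();print(s["tcp_pos"],s["q"],s["tau"])
w=manip.capture("wrist");c=manip.capture("scene");pickle.dump((w,c,s),open("x.pkl","wb"))
a=cv2.resize(w["frame"][215:315,250:390,::-1],(400,286),interpolation=cv2.INTER_CUBIC)
b=cv2.resize(c["frame"][180:250,285:355,::-1],(400,400),interpolation=cv2.INTER_CUBIC)
a=cv2.copyMakeBorder(a,0,114,0,0,cv2.BORDER_CONSTANT)
cv2.imwrite("pics/x.png",cv2.hconcat([a,b]))
E
```

```text
[490.62251946  73.53495023  20.14483034] [ 5.55857307e-01 -1.71327728e-01 -4.88665793e-01 -2.26360238e-04
 -1.25377964e+00  9.09947448e-01] [ 7.58269307e-03 -2.44826514e+01  3.31977439e+01  6.64188668e+00
  3.59566463e-02  1.32617245e-05]
```

View pics/x.png

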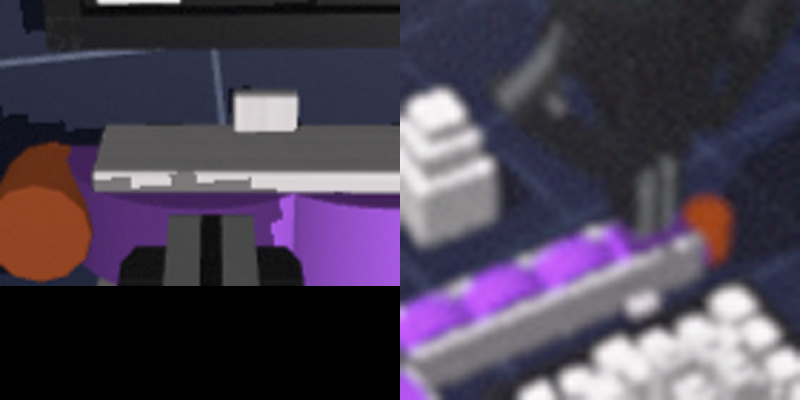

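The tips are now a few millimetres above lens 1, at scene v≈221, and still centred. I'll continue in 1 mm steps.

>>> {"name": "arm_command", "arguments": {"translation": [[0, 0, 0.1], [0, 0, 0.1], [0, 0, 0]], "spin": [0, 0, 0], "grip": [0, 0, 0]}}

```text
clock: 9.25
tcp_pos: [490.6, 73.5, 18.1]
ee_rot: [3.142, 0.0, -0.105]
wrist_force: [0.1, 0.3, 0.4]
width: -0.1
gripper_force: 0.0
```

>>> {"name": "arm_command", "arguments": {"translation": [[0, 0, 0.1], [0, 0, 0.1], [0, 0, 0]], "spin": [0, 0, 0], "grip": [0, 0, 0]}}

```text
clock: 9.5
tcp_pos: [490.8, 73.5, 16.5]
ee_rot: [3.142, -0.0, -0.105]
wrist_force: [-1.9, -0.3, 1.9]
width: 0.2
gripper_force: 0.9
```

>>> {"name": "arm_command", "arguments": {"translation": [[0, 0, 0.1], [0, 0, 0]], "spin": [0, 0], "grip": [0, 0]}}

```text
clock: 9.67
tcp_pos: [490.8, 73.6, 15.4]
ee_rot: [-3.142, -0.0, -0.105]
wrist_force: [-1.7, -0.4, 3.0]
width: 0.1
gripper_force: 1.1
```

Contact at TCP z≈16.5 with 3 N, so lens 1 is moving. Home should be near z≈11.5–12.

>>> {"name": "arm_command", "arguments": {"translation": [[0, 0, 0.1], [0, 0, 0.1], [0, 0, 0]], "spin": [0, 0, 0], "grip": [0, 0, 0]}}

```text
clock: 9.92
tcp_pos: [490.9, 73.6, 13.3]
ee_rot: [-3.141, -0.0, -0.105]
wrist_force: [-0.4, 0.7, 2.0]
width: -0.1
gripper_force: 0.8
```

>>> {"name": "arm_command", "arguments": {"translation": [[0, 0, 0.05], [0, 0, 0]], "spin": [0, 0], "grip": [0, 0]}}

```text
clock: 10.08
tcp_pos: [490.9, 73.6, 13.2]
ee_rot: [-3.142, -0.0, -0.105]
wrist_force: [-1.4, -0.2, 3.8]
width: -0.4
gripper_force: 2.1
```

>>> {"name": "arm_command", "arguments": {"translation": [[0, 0, 0.05], [0, 0, 0]], "spin": [0, 0], "grip": [0, 0]}}

```text
clock: 10.25
tcp_pos: [490.9, 73.6, 13.1]
ee_rot: [3.142, -0.0, -0.105]
wrist_force: [-3.9, -1.3, 7.5]
width: -0.0
gripper_force: 3.6
```

Hard stop at z≈13.2: the tips are on the rails and lens 1 is home at 7.5 N. Now I'll slide toward the corner.

>>> {"name": "arm_command", "arguments": {"translation": [[0, 0.1, 0], [0, 0.15, 0], [0, 0.15, 0], [0, 0.15, 0], [0, 0.15, 0], [0, 0.15, 0], [0, 0.15, 0]], "spin": [0, 0, 0, 0, 0, 0, 0], "grip": [0, 0, 0, 0, 0, 0, 0]}}

```text
clock: 10.83
tcp_pos: [490.1, 64.1, 12.6]
ee_rot: [-3.14, -0.001, -0.105]
wrist_force: [0.3, 7.5, 4.6]
width: -0.1
gripper_force: 4.2
```

>>> {"name": "arm_command", "arguments": {"translation": [[0, 0.15, 0], [0, 0.15, 0], [0, 0.15, 0], [0, 0.15, 0], [0, 0.15, 0], [0, 0.15, 0], [0, 0.1, 0]], "spin": [0, 0, 0, 0, 0, 0, 0], "grip": [0, 0, 0, 0, 0, 0, 0]}}

```text
clock: 11.42
tcp_pos: [488.9, 54.0, 12.6]
ee_rot: [-3.141, -0.001, -0.105]
wrist_force: [0.7, 6.1, 5.1]
width: -0.2
gripper_force: 3.3
```

>>> {"name": "arm_command", "arguments": {"translation": [[0, 0.15, 0], [0, 0.15, 0], [0, 0.15, 0], [0, 0.15, 0], [0, 0, 0]], "spin": [0, 0, 0, 0, 0], "grip": [0, 0, 0, 0, 0]}}

```text
clock: 11.83
tcp_pos: [488.6, 47.7, 13.1]
ee_rot: [-3.141, -0.001, -0.105]
wrist_force: [0.5, 3.3, 7.1]
width: -0.1
gripper_force: 3.3
```

>>> {"name": "arm_command", "arguments": {"translation": [[0, 0.15, 0], [0, 0.15, 0], [0, 0.15, 0], [0, 0.15, 0], [0, 0, 0]], "spin": [0, 0, 0, 0, 0], "grip": [0, 0, 0, 0, 0]}}

```text
clock: 12.25
tcp_pos: [488.0, 41.8, 13.1]
ee_rot: [-3.141, -0.001, -0.105]
wrist_force: [-0.2, 4.7, 7.3]
width: -0.2
gripper_force: 3.4
```

Lens 2 is home at the same level (13.1) and force. On to lens 3.

>>> {"name": "arm_command", "arguments": {"translation": [[0, 0.15, 0], [0, 0.15, 0], [0, 0.15, 0], [0, 0.15, 0], [0, 0.15, 0], [0, 0.15, 0], [0, 0.15, 0], [0, 0.15, 0], [0, 0.15, 0], [0, 0.15, 0]], "spin": [0, 0, 0, 0, 0, 0, 0, 0, 0, 0], "grip": [0, 0, 0, 0, 0, 0, 0, 0, 0, 0]}}

```text
clock: 13.08
tcp_pos: [486.0, 27.5, 12.2]
ee_rot: [-3.14, -0.0, -0.105]
wrist_force: [1.2, 5.4, 4.7]
width: 0.4
gripper_force: 2.7
```

>>> {"name": "arm_command", "arguments": {"translation": [[0, 0.15, 0], [0, 0.15, 0], [0, 0.15, 0], [0, 0.15, 0], [0, 0.15, 0], [0, 0.15, 0], [0, 0.15, 0], [0, 0.15, 0], [0, 0.15, 0], [0, 0.15, 0]], "spin": [0, 0, 0, 0, 0, 0, 0, 0, 0, 0], "grip": [0, 0, 0, 0, 0, 0, 0, 0, 0, 0]}}

```text
clock: 13.92
tcp_pos: [484.8, 12.1, 13.1]
ee_rot: [-3.141, -0.001, -0.105]
wrist_force: [0.6, 4.5, 8.0]
width: 0.0
gripper_force: 3.5
```

>>> {"name": "arm_command", "arguments": {"translation": [[0, 0.1, 0], [0, 0.1, 0], [0, 0, 0]], "spin": [0, 0, 0], "grip": [0, 0, 0]}}

```text
clock: 14.17
tcp_pos: [484.5, 9.9, 13.1]
ee_rot: [-3.141, -0.001, -0.105]
wrist_force: [0.5, 3.8, 6.8]
width: -0.0
gripper_force: 3.5
```

>>> {"name": "arm_command", "arguments": {"translation": [[0, 0.15, 0], [0, 0.15, 0], [0, 0.15, 0], [0, 0.15, 0], [0, 0.15, 0], [0, 0.15, 0], [0, 0.15, 0], [0, 0.15, 0], [0, 0.15, 0], [0, 0.15, 0]], "spin": [0, 0, 0, 0, 0, 0, 0, 0, 0, 0], "grip": [0, 0, 0, 0, 0, 0, 0, 0, 0, 0]}}

```text
clock: 15.0
tcp_pos: [482.5, -4.4, 12.2]
ee_rot: [-3.14, -0.0, -0.105]
wrist_force: [0.2, 5.3, 3.0]
width: 0.3
gripper_force: 2.7
```

>>> {"name": "arm_command", "arguments": {"translation": [[0, 0.15, 0], [0, 0.15, 0], [0, 0.15, 0], [0, 0.15, 0], [0, 0.15, 0], [0, 0.15, 0], [0, 0.15, 0], [0, 0.15, 0], [0, 0.15, 0], [0, 0.15, 0]], "spin": [0, 0, 0, 0, 0, 0, 0, 0, 0, 0], "grip": [0, 0, 0, 0, 0, 0, 0, 0, 0, 0]}}

```text
clock: 15.83
tcp_pos: [481.4, -19.8, 13.1]
ee_rot: [-3.141, -0.001, -0.105]
wrist_force: [0.6, 5.2, 7.6]
width: -0.0
gripper_force: 3.6
```

>>> {"name": "arm_command", "arguments": {"translation": [[0, 0.1, 0], [0, 0.1, 0], [0, 0, 0], [0, 0, 0]], "spin": [0, 0, 0, 0], "grip": [0, 0, 0, 0]}}

```text
clock: 16.17
tcp_pos: [481.2, -22.0, 13.1]
ee_rot: [-3.141, -0.001, -0.105]
wrist_force: [0.8, 3.5, 7.1]
width: 0.4
gripper_force: 3.6
```

Lens 4 is home. I'll lift 10 mm, go over the corner block, turn 90°, and go over lens 5.

>>> {"name": "arm_command", "arguments": {"translation": [[0, 0, -0.3], [0, 0, -0.4], [0, 0, -0.3], [0, 1.0, 0], [0, 1.1, 0], [0, 1.0, 0], [0, 0, 0], [0, 0, 0], [0, 0, 0], [0, 0, 0]], "spin": [0, 0, 0, 0, 0, 0, 7, 7, 7, 7], "grip": [0, 0, 0, 0, 0, 0, 0, 0, 0, 0]}}

```text
clock: 17.0
tcp_pos: [476.9, -53.9, 22.0]
ee_rot: [3.141, 0.001, -0.601]
wrist_force: [-0.1, 0.8, 0.2]
width: 0.1
gripper_force: 0.0
```

>>> {"name": "arm_command", "arguments": {"translation": [[0, 0, 0], [0, 0, 0], [0, 0, 0], [0, 0, 0], [0, 0, 0], [0, 0, 0], [0, 0, 0], [0, 0, 0], [0, 0, 0]], "spin": [7, 7, 7, 7, 7, 7, 7, 7, 6], "grip": [0, 0, 0, 0, 0, 0, 0, 0, 0]}}

```text
clock: 17.75
tcp_pos: [476.9, -53.8, 22.0]
ee_rot: [3.141, -0.0, -1.683]
wrist_force: [0.0, -0.3, 0.3]
width: -0.1
gripper_force: 0.0
```

>>> {"name": "arm_command", "arguments": {"translation": [[0, -1.0, 0], [0, -1.1, 0], [0, -1.0, 0], [0, 0, 0], [0, 0, 0], [0, 0, 0], [0, 0, 0]], "spin": [0, 0, 0, 0, 0, 0, 0], "grip": [0, 0, 0, 0, 0, 0, 0]}}

```text
clock: 18.33
tcp_pos: [507.7, -56.3, 22.2]
ee_rot: [3.141, 0.0, -1.676]
wrist_force: [-0.5, -0.3, -0.1]
width: -0.1
gripper_force: 0.0
```

```bash
python3 - <<'E'
from bench import manip
import cv2,pickle,numpy as np
from h import *
c=manip.capture("wrist");s=manip.read_state();pickle.dump((c,s),open("y.pkl","wb"))
print(s["tcp_pos"],s["ee_rot"])
f=c["frame"];h=cv2.cvtColor(f,cv2.COLOR_RGB2HSV)
m=cv2.inRange(h,(125,90,40),(155,255,255))
n,l,st,ce=cv2.connectedComponentsWithStats(m)
for i in range(1,n):
    if st[i,4]>150: print(st[i],ce[i].round(1))
for u in range(60,600,40):
    v=np.where(m[:,u])[0]; 
    if len(v): print(u,v.min(),v.max())
g=cv2.inRange(h,(45,100,60),(80,255,255));print("green",cv2.connectedComponentsWithStats(g)[2][1:4])
C=np.array([477.4,-52.7]);e=np.array([.9945,-.1048]);k=np.array([.1048,.9945])
for d in(31,63,95,127):
    print(d,[np.round(proj(c,[*(C+d*e+o*k),z]),1) for o,z in((9,22),(-9,22),(8.5,26.5))])
E
```

```text
[507.83396699 -56.17655015  22.3689118 ] [ 3.14145292e+00  1.35492750e-04 -1.67594516e+00]
[  94  285  262   36 7207] [206.2 300.6]
[365 327  34  26 603] [379.4 339.5]
100 285 313
140 285 319
180 285 319
220 285 317
260 285 320
300 286 301
340 286 300
380 328 351
green [[  58  267   44   49 1295]]
31 [array([322.6, 315.9]), array([322.6, 283.5]), array([322.6, 319.9])]
63 [array([259. , 315.9]), array([256.8, 283.5]), array([257.3, 319.9])]
95 [array([195.5, 315.9]), array([191.1, 283.5]), array([192.1, 319.9])]
127 [array([131.9, 315.9]), array([125.3, 283.5]), array([126.9, 319.9])]
```

The predicted and seen edges match within about 1 px, so the tips are centred over lens 5. I'll press it down.

>>> {"name": "arm_command", "arguments": {"translation": [[0, 0, 0.2], [0, 0, 0.2], [0, 0, 0.1], [0, 0, 0.1], [0, 0, 0.1], [0, 0, 0.1], [0, 0, 0]], "spin": [0, 0, 0, 0, 0, 0, 0], "grip": [0, 0, 0, 0, 0, 0, 0]}}

```text
clock: 18.97
tcp_pos: [508.2, -55.9, 14.3]
ee_rot: [3.141, 0.0, -1.676]
wrist_force: [-1.0, -0.8, 1.1]
width: -0.1
gripper_force: 0.7
```

>>> {"name": "arm_command", "arguments": {"translation": [[0, 0, 0.1], [0, 0, 0.05], [0, 0, 0.05], [0, 0, 0]], "spin": [0, 0, 0, 0], "grip": [0, 0, 0, 0]}}

```text
clock: 19.3
tcp_pos: [508.4, -56.0, 13.1]
ee_rot: [-3.141, -0.0, -1.676]
wrist_force: [-4.3, 0.7, 6.9]
width: 0.3
gripper_force: 3.7
```

Lens 5 is home (13.1, 7 N). Next I'll slide to lens 6 and lens 7.

>>> {"name": "arm_command", "arguments": {"translation": [[0, -0.15, 0], [0, -0.15, 0], [0, -0.15, 0], [0, -0.15, 0], [0, -0.15, 0], [0, -0.15, 0], [0, -0.15, 0], [0, -0.15, 0], [0, -0.15, 0], [0, -0.15, 0]], "spin": [0, 0, 0, 0, 0, 0, 0, 0, 0, 0], "grip": [0, 0, 0, 0, 0, 0, 0, 0, 0, 0]}}

```text
clock: 20.13
tcp_pos: [520.9, -57.9, 12.9]
ee_rot: [3.136, -0.001, -1.676]
wrist_force: [-16.3, 3.1, 15.7]
width: 0.1
gripper_force: 9.5
```

>>> {"name": "arm_command", "arguments": {"translation": [[0, -0.15, 0], [0, -0.15, 0], [0, -0.15, 0], [0, -0.15, 0], [0, -0.15, 0], [0, -0.15, 0], [0, -0.15, 0], [0, -0.15, 0], [0, -0.15, 0], [0, -0.15, 0]], "spin": [0, 0, 0, 0, 0, 0, 0, 0, 0, 0], "grip": [0, 0, 0, 0, 0, 0, 0, 0, 0, 0]}}

```text
clock: 20.97
tcp_pos: [537.8, -59.5, 13.2]
ee_rot: [3.141, -0.001, -1.676]
wrist_force: [-6.3, 0.5, 7.9]
width: 0.0
gripper_force: 4.2
```

>>> {"name": "arm_command", "arguments": {"translation": [[0, -0.1, 0], [0, -0.1, 0], [0, 0, 0], [0, 0, 0]], "spin": [0, 0, 0, 0], "grip": [0, 0, 0, 0]}}

```text
clock: 21.3
tcp_pos: [539.8, -59.7, 13.2]
ee_rot: [3.141, -0.001, -1.676]
wrist_force: [-5.2, -0.2, 7.6]
width: -0.1
gripper_force: 4.1
```

Lens 6 is home, but the climb onto it peaked near 16 N. I'll lift slightly on the transition so the tip meets lens 7 on a gentler slope.

>>> {"name": "arm_command", "arguments": {"translation": [[0, -0.1, -0.06], [0, -0.15, -0.06], [0, -0.15, -0.06], [0, -0.15, -0.07], [0, -0.15, 0], [0, -0.15, 0], [0, -0.15, 0], [0, -0.15, 0], [0, -0.15, 0], [0, -0.15, 0]], "spin": [0, 0, 0, 0, 0, 0, 0, 0, 0, 0], "grip": [0, 0, 0, 0, 0, 0, 0, 0, 0, 0]}}

```text
clock: 22.13
tcp_pos: [554.0, -60.9, 14.7]
ee_rot: [3.14, -0.0, -1.676]
wrist_force: [-6.2, 1.8, 3.3]
width: -0.2
gripper_force: 2.7
```

>>> {"name": "arm_command", "arguments": {"translation": [[0, -0.15, 0], [0, -0.15, 0], [0, -0.15, 0], [0, -0.15, 0], [0, -0.15, 0], [0, -0.15, 0], [0, -0.15, 0.02], [0, -0.15, 0.03], [0, -0.15, 0.04], [0, -0.15, 0.04]], "spin": [0, 0, 0, 0, 0, 0, 0, 0, 0, 0], "grip": [0, 0, 0, 0, 0, 0, 0, 0, 0, 0]}}

```text
clock: 22.97
tcp_pos: [569.7, -62.4, 13.6]
ee_rot: [-3.141, 0.0, -1.676]
wrist_force: [-1.8, 0.2, 2.2]
width: 0.0
gripper_force: 1.4
```

>>> {"name": "arm_command", "arguments": {"translation": [[0, -0.15, 0.04], [0, -0.1, 0.04], [0, 0, 0.04], [0, 0, 0]], "spin": [0, 0, 0, 0], "grip": [0, 0, 0, 0]}}

```text
clock: 23.3
tcp_pos: [572.0, -62.8, 13.2]
ee_rot: [3.141, -0.0, -1.676]
wrist_force: [-4.8, 0.3, 7.4]
width: -0.3
gripper_force: 3.8
```

Gentle this time, and lens 7 is home. I'll do the same to lens 8.

>>> {"name": "arm_command", "arguments": {"translation": [[0, -0.1, -0.06], [0, -0.15, -0.06], [0, -0.15, -0.06], [0, -0.15, -0.07], [0, -0.15, 0], [0, -0.15, 0], [0, -0.15, 0], [0, -0.15, 0], [0, -0.15, 0], [0, -0.15, 0]], "spin": [0, 0, 0, 0, 0, 0, 0, 0, 0, 0], "grip": [0, 0, 0, 0, 0, 0, 0, 0, 0, 0]}}

```text
clock: 24.13
tcp_pos: [586.1, -64.3, 14.8]
ee_rot: [3.14, -0.0, -1.676]
wrist_force: [-4.5, 1.0, 2.8]
width: 0.1
gripper_force: 2.2
```

>>> {"name": "arm_command", "arguments": {"translation": [[0, -0.15, 0], [0, -0.15, 0], [0, -0.15, 0], [0, -0.15, 0], [0, -0.15, 0], [0, -0.15, 0], [0, -0.15, 0.02], [0, -0.15, 0.03], [0, -0.15, 0.04], [0, -0.15, 0.04]], "spin": [0, 0, 0, 0, 0, 0, 0, 0, 0, 0], "grip": [0, 0, 0, 0, 0, 0, 0, 0, 0, 0]}}

```text
clock: 24.97
tcp_pos: [601.6, -65.8, 13.6]
ee_rot: [-3.141, 0.0, -1.676]
wrist_force: [-2.8, 0.1, 3.1]
width: 0.3
gripper_force: 1.4
```

>>> {"name": "arm_command", "arguments": {"translation": [[0, -0.15, 0.04], [0, -0.1, 0.04], [0, 0, 0.04], [0, 0, 0]], "spin": [0, 0, 0, 0], "grip": [0, 0, 0, 0]}}

```text
clock: 25.3
tcp_pos: [603.8, -66.1, 13.2]
ee_rot: [3.141, -0.0, -1.676]
wrist_force: [-4.7, 0.3, 7.1]
width: -0.3
gripper_force: 3.7
```

>>> {"name": "arm_command", "arguments": {"translation": [[0, 0, -0.2], [0, 0, -0.5], [0, 0, -2], [0, 0, -3], [0, 0, -3], [0, 0, -3], [0, 0, -3], [0, 0, -3], [0, 0, 0], [0, 0, 0]], "spin": [0, 0, 0, 0, 0, 0, 0, 0, 0, 0], "grip": [0, 0, 0, 0, 0, 0, 0, 0, 0, 0]}}

```text
clock: 26.13
tcp_pos: [605.0, -65.9, 192.0]
ee_rot: [-3.137, 0.001, -1.676]
wrist_force: [-0.9, 0.1, -0.6]
width: 0.1
gripper_force: 0.0
```

>>> {"name": "arm_command", "arguments": {"translation": [[0, 0, 0], [0, 0, 0], [0, 0, 0], [0, 0, 0]], "spin": [0, 0, 0, 0], "grip": [0, 0, 0, 0]}}

```text
clock: 26.47
tcp_pos: [603.4, -66.1, 188.3]
ee_rot: [3.14, -0.0, -1.676]
wrist_force: [0.6, -0.7, 0.0]
width: -0.4
gripper_force: 0.0
```

```bash
python3 - <<'E'
from bench import manip
import cv2,pickle,numpy as np
from h import *
d=pickle.load(open("d.pkl","rb"));n=manip.capture("scene")["frame"];o=d["scene"]["frame"]
for k,(a,b,e,f) in {"city":(228,286,305,378),"twrA":(195,225,278,305),"twrB":(262,290,250,276)}.items():
    A,B=[cv2.cvtColor(x,cv2.COLOR_RGB2GRAY)[a:b,e:f].astype(np.float32) for x in(o,n)]
    print(k,cv2.phaseCorrelate(A,B,cv2.createHanningWindow(A.shape[::-1],cv2.CV_32F)))
def mask(fr): return cv2.inRange(cv2.cvtColor(fr,cv2.COLOR_RGB2HSV),(125,90,40),(155,255,255))
C=np.array([477.4,-52.7]);ex=np.array([.9945,-.1048]);ey=np.array([.1048,.9945])
for i,t in enumerate([127,95,63,31,31,63,95,127]):
    p=C+t*(ey if i<4 else ex);u,v=proj(d["scene"],[*p,25]);u+=1.3;v+=1.2
    u,v=int(round(u)),int(round(v));r=[mask(x)[v-9:v+9,u-1:u+2].sum()//255/3 for x in(o,n)]
    print("lens",i+1,np.round(r,1))
E
```

```text
city ((0.41947587566529876, -0.08869685273347727), 0.5979983673095703)
twrA ((0.08028277390523897, -0.10608924562551358), 0.8869579689002332)
twrB ((0.3273895046786244, -0.022663740984338432), 0.9550897810194228)
lens 1 [8.3 5.3]
lens 2 [8.3 5.3]
lens 3 [8.3 5.7]
lens 4 [8.7 6. ]
lens 5 [11.7 10.3]
lens 6 [12.3 11.3]
lens 7 [13.  11.3]
lens 8 [13.7 12.7]
```

All the lenses dropped by a similar amount along each leg, and the city and towers haven't moved. I'll hand it in.

```bash
python3 -c "
from bench import manip
print(manip.finish_job())"
```

```text
the job is handed in; nothing more can be done
None
```

I pressed all eight lenses to their stops in order from the orange cap to the green cap, lifting briefly at the corner to turn; the reported wrist force peaked near 23 N on the climb onto lens 6 (about 7–8 N at each stop), the city and towers showed no movement in the camera check, and I handed in with the hand clear at about 26.5 s.

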